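# Slide the power meter home against its stops on a radio operator's desk

## Task

The grey slope-fronted power meter has drifted out of its place on the radio desk. Push it along the table with the fingertips, without pinching it or lifting it off the table, until its back is flush against the aluminium rail and the end of its case is up against the yellow fin in the middle of the rail, on whichever side of the fin it stands. Leave everything else where it is, and take the hand away when done.

Things in the scene. Friction and masses are not known exactly. Their poses are not given: they have to be found in the camera images.
- rail: Fixed T-shaped stop. Aluminium rail 500 mm long, 12 thick, 40 high; yellow fin, 40 high, stands out from its middle towards the robot. Origin at table height on the rail's stop face (robot side), mid-length. x points behind the rail, y along it to the left, z up. Stop face: x = 0; fin: x -100 to 0, y -6 to +6 mm. A 4 mm high foot reaches 36 mm behind the face. Yaw up to 0.24 rad either way.
- meter: Power meter: loose grey case, 130 mm wide (y), 90 deep (x), 65 high, 0.4 to 0.8 kg, two dials on a black sloping face. Origin: centre of the underside. x points from front (dials) to back, y left, z up. Flat upright walls: back x = +45, ends y = +-65, front skirt x = -45 mm (34 high, slope above it). Starts left or right of the fin, clear of it and the rail, up to 0.35 rad out of square.
- meter_back (a point): Middle of the lower back edge of the meter, 45 mm behind its origin; same axes as the meter. When home, the meter's origin is 45 mm in front of the rail's stop face and 71 mm to the left or right of the rail's middle.
- handheld: Bystander: black handheld radio standing upright, 58 x 36 mm, 185 mm high with its stub aerial, on the other side of the fin from the meter. Origin: centre of its underside.
- adapter: Bystander: small brass coax adapter standing upright, 22 mm across, 38 mm high, just off the free end of the fin. Origin: centre of its underside.
- mug: Bystander: blue mug, 80 mm across, 92 mm high, standing on the right of the table. Origin: centre of its underside.
- key: Bystander: Morse paddle key, steel base 100 x 76 mm, 39 mm high with its red paddles, on the left of the table. Origin: centre of its underside.
- driver: Bystander: screwdriver with a red handle, about 200 mm long, lying behind the rail, roughly along it. Origin: under its middle.

How it is judged:
By the outcome, as a careful person would: the job done as asked, in the order asked, and still so for the second after the job is handed in, with the robot touching nothing.
It also fails if it takes over 48 s, if anything falls off the work surface, if the arm or the gripper's body presses on something with over 40 N, if the wrist force passes 120 N, or if a joint passes its speed limit or range.

## Robot

A 7-joint arm with a two-finger parallel gripper is mounted at the origin on the work surface. World frame = base frame: x ahead of the robot, y to its left, z up, the work surface at z = 0. Lengths are in m, angles in rad, forces in N, time in s.
With the tool pointing down it reaches from about 0.4 to 0.85 m from the base axis. Payload 10.4 kg.
Tool frame: the origin (TCP) lies on the front face of the gripper's body, between the roots of the fingers; the fingertips stand 73 mm ahead of it and the grasp point (between the pads) lies 54 mm ahead of it; x points along the fingers, y is the direction in which the jaws open and shut, and the axes are right-handed (so a half turn about x gives the same grasp; the last joint's range is limited). The gripper opens to 85 mm and grips with 20 to 120 N. Pads are 22 mm wide; open, the fingers measure 114 mm over their backs; the gripper's body (76 mm by 85 mm) begins 54 mm behind the grasp point. The pads swing forward as they close: fully open they stand 13 mm farther back than shut.
Start: joints at [-0.023, 0.332, -0.065, 1.46, 0.022, 1.35, -0.088], TCP at [0.625, 0, 0.304] pointing down, gripper open.
Joint ranges: [-2.6, 2.6], [-0.5, 2.12], [-1.47, 1.34], [0.16, 2.42], [-1.27, 4.41], [0.06, 2.06], [-2.6, 2.6]. Speed limits (rad/s): [2.22, 2.22, 2.79, 2.79, 3.14, 3.14, 3.14].

## Interface

Orientations are given as a unit quaternion [x, y, z, w].
In Python, from workcell import manip gives the robot as it stands. The module is installed in compiled form; this text tells all that it offers.
- The arm moves only by the tool arm_command, never from a script. Its argument "moves" is a list that holds one entry, the list of rows, each a list of 5 numbers: the closure, from 0 (fully open) to 1 (shut), then the shift along the tool's x, y, z in units of 25 mm (1.0 is 25 mm), then the turn about the tool's x in degrees. A call has 1 to 12 rows; each row shifts and turns the commanded pose from where the row before left it, along the tool's axes as they then stand; what a row does not reach is not made up. A row lasts 1/12 s, in which the tool goes at most 41.7 mm and 7.16 degrees, less where a joint would pass 70% of its speed; a pose out of reach is approached as far as the arm can. A call is refused whole if a number of a shift passes 1 or a number of a turn 7.16, either way. A call with a gripper value outside its range is refused whole. The fingers move at their own pace and stop on an object; "force" is the grip in N (left out, the last holds). Time passes only in rows, so rows that do not move let the fingers close. It gives the time, the measured TCP pose, the force and the opening at its end, in the units of the state.
- manip.get_obs(): the state, without advancing time (a new reading comes with each control period).
- manip.camera(name): name is "scene" or "side" or "wrist"; returns the picture (420x560x3 uint8, red, green, blue); there is no depth.
- manip.camera_info(name): a dict with "vfov" (degrees; the focal length in pixels is half the picture's height over the tangent of half this angle, whatever the lens; pixels are square), "cx", "cy" (the principal point, pixels), "pose" (4x4, takes a point from camera to world coordinates). Camera axes: x right, y down, z forward; pixel columns grow to the right and rows downward; lengths in m; the calibration is good to about 2 mm. A picture is of the moment at which its call begins: read the wrist's pose just before it. camera_info takes no time and is no camera call; for the wrist camera it gives the pose at the moment of the call.
- manip.hand_in(): hands the job in, once; it reports no verdict.
Trained networks look in the newest picture that a camera, given by its name, has taken for a name from the list of things; names that differ only in an ending like _2 or _b are one class to them, and where a whole thing is asked for, a point or a joint stands for the part that bears it (a point fixed in the world has none). Each returns a list of dicts, best first, with "confidence" (0 to 1); they miss things now and then, are a little off and sometimes report something else, mostly with a low value. They report only what shows in the picture. A call takes as long as a camera call.
- manip.regions_of(query, camera): "mask" (420x560 bool, what is visible of it) and "rect" ([left, top, right, bottom] in pixels, round what is visible of it).
- manip.pinpoint(query, camera): "pixel" ([row, column] in pixels: a listed point, or the origin of a listed thing).
The state is a dict: "clock": time; "joint_pos": joint angles; "joint_velocities": joint speeds; "tau": joint torques, N m; "position": TCP position; "ee_rot": TCP orientation; "ft_force": force on the tool from outside, world axes, zero at the start; "torque": the same for the moment, N m; "grip_width": opening from 0.0 (shut) to 1.0 (fully open).
Only numpy, scipy, OpenCV 4.12 (cv2) and the standard library are available. Lean on these libraries where they do the work, as an engineer would, in place of code of your own. Each camera call takes 0.05 s, during which the arm holds its last target.

## Working session

There is one attempt and no reset: what is moved stays moved. The work goes in short steps, Python scripts to look and compute and a tool call to move; the robot and the scene stay as the last step left them, time stands still between calls to the robot, and variables do not carry over. Pictures are saved under pics/ and viewed, and the job is handed in when it is done.

Besides the shell and the picture viewer there is one more tool, called by a JSON object that holds its "api" and its "payload". arm_command: Moves the arm, as the interface text tells. Its arguments: {"type":"object","properties":{"moves":{"type":"array","items":{"type":"array","items":{"type":"array","items":{"type":"number"}}}},"force":{"type":"number"}},"required":["moves"]}

```bash
mkdir -p pics; cat > h.py <<'E'
import numpy as np,cv2
from workcell import manip
def save(n,im): cv2.imwrite(f'pics/{n}.png',im[:,:,::-1])
def ray(info,px):
    f=210/np.tan(np.radians(info['vfov'])/2)
    T=np.array(info['pose']); d=np.array([(px[1]-info['cx'])/f,(px[0]-info['cy'])/f,1])
    return T[:3,3],T[:3,:3]@d
def onplane(info,px,z=0):
    o,d=ray(info,px); return o+d*(z-o[2])/d[2]
def proj(info,P):
    f=210/np.tan(np.radians(info['vfov'])/2)
    T=np.array(info['pose']); p=(np.atleast_2d(P)-T[:3,3])@T[:3,:3]
    return np.c_[p[:,1]/p[:,2]*f+info['cy'],p[:,0]/p[:,2]*f+info['cx']]
E
python3 - <<'E'
from h import *
o=manip.get_obs(); print(o)
for c in ['scene','side','wrist']:
    i=manip.camera_info(c); print(c,i); im=manip.camera(c); save(c+'0',im)
    for q in ['rail','meter','meter_back','handheld','adapter','mug','key','driver']:
        if c!='scene' and q not in('rail','meter','meter_back','adapter'): continue
        for r in manip.pinpoint(q,c)[:1]: print(c,q,r['confidence'],np.round(r['pixel'],1),onplane(i,r['pixel']).round(4))
E
```

```text
{'clock': 0.0, 'joint_pos': array([-0.02261897,  0.33287374, -0.06470705,  1.46097277,  0.02156968,
        1.34988636, -0.08849531]), 'joint_velocities': array([ 7.01087924e-04, -1.25572512e-03,  1.09011995e-04, -4.13032959e-04,
        1.62791632e-05, -1.30708687e-03, -1.04256235e-03]), 'tau': array([ 4.98105128e-04, -6.25449800e+01,  4.97091911e-02, -3.91610491e+01,
        1.63588714e-02,  9.83294769e-03, -6.01235030e-06]), 'position': array([6.24718378e-01, 2.28437846e-05, 3.03099678e-01]), 'ee_rot': array([ 0.4996181 ,  0.50036364, -0.50035899,  0.49965876]), 'ft_force': array([ 0.09586644,  1.16040659, -0.07843135]), 'torque': array([-0.01409386,  0.00999411,  0.00533791]), 'grip_width': 0.9989516177191531}
scene {'vfov': 54.326611194625144, 'cx': 273.73093509872575, 'cy': 213.14228211773977, 'pose': array([[ 0.44788422,  0.76180753, -0.46802673,  1.10190689],
       [ 0.89401711, -0.38834179,  0.22343692, -0.22099518],
       [-0.01153841, -0.51849778, -0.85500112,  1.00559777],
       [ 0.        ,  0.        ,  0.        ,  1.        ]])}
scene rail 0.89 [261.6 279. ] [ 0.6
[... 824 characters left out ...]
24.1 266.7] [ 0.5568 -0.0095  0.    ]
wrist {'vfov': 65.24811179110702, 'cx': 273.86150372962607, 'cy': 209.18590741043155, 'pose': array([[ 9.99999983e-01,  1.66311739e-04,  8.15063655e-05,
         6.25628613e-01],
       [ 1.83039383e-04, -9.54618818e-01, -2.97830285e-01,
         7.60856486e-02],
       [ 2.82748375e-05,  2.97830295e-01, -9.54618832e-01,
         3.72810350e-01],
       [ 0.00000000e+00,  0.00000000e+00,  0.00000000e+00,
         1.00000000e+00]])}
wrist rail 0.9 [183.3 331.9] [ 0.6931 -0.0087  0.    ]
wrist meter 0.65 [ 63.6 207.1] [0.5558 0.1192 0.    ]
wrist meter_back 0.67 [ 50.  254.3] [0.6054 0.1322 0.    ]
wrist adapter 0.82 [197.8 219.8] [ 0.562  -0.0262  0.    ]
```

View pics/scene0.png

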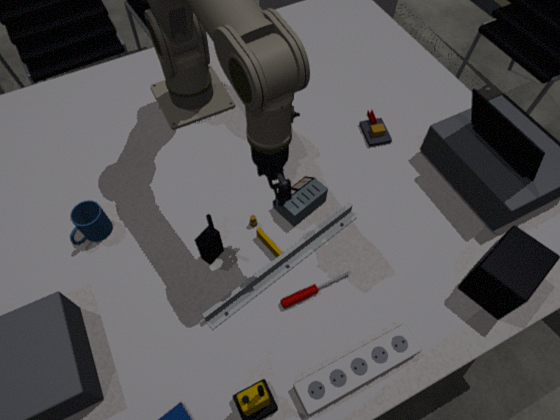

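View pics/side0.png

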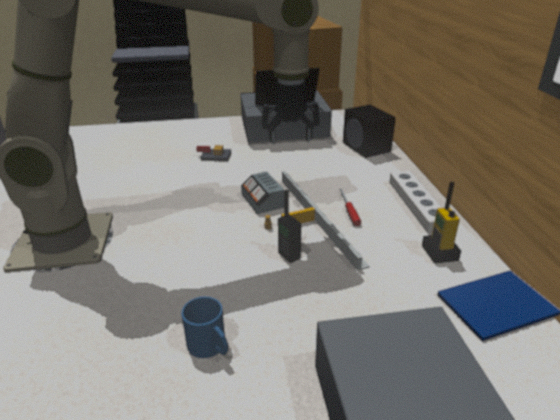

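View pics/wrist0.png

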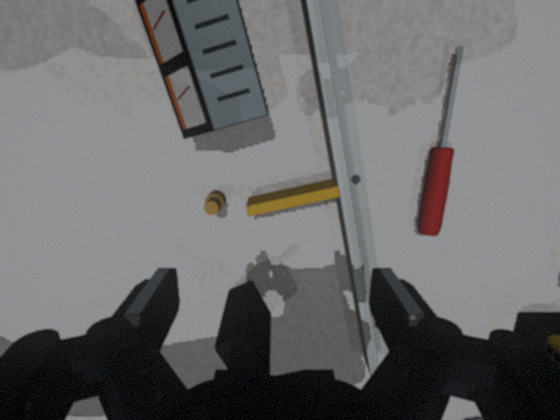

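The meter is left of the fin: top-left in the wrist view, with its near end at about (210,130). The adapter is at (215,202) and the fin spans (250,208) to (335,190). Next I'll fit the poses.

```bash
cat >> h.py <<'E'
from scipy.optimize import minimize
def box(x0,x1,y0,y1,z0,z1): return np.array([[x,y,z] for x in(x0,x1) for y in(y0,y1) for z in(z0,z1)],float)
RAIL=[box(0,.012,-.25,.25,0,.04),box(0,.036,-.25,.25,0,.004),box(-.1,0,-.006,.006,0,.04)]
# meter prism: slope top front x unknown
def meterpts(xs=-.02): 
    pr=[(-.045,0),(-.045,.034),(xs,.065),(.045,.065),(.045,0)]
    return [np.array([[x,y,z] for x,z in pr for y in(-.065,.065)])]
def place(P,p):
    c,s=np.cos(p[2]),np.sin(p[2]); return np.c_[p[0]+c*P[:,0]-s*P[:,1],p[1]+s*P[:,0]+c*P[:,1],P[:,2]]
def render(info,parts,p):
    m=np.zeros((420,560),np.uint8)
    for P in parts:
        q=proj(info,place(P,p))[:,::-1]
        h=cv2.convexHull(q.astype(np.float32)); cv2.fillPoly(m,[np.round(h*16).astype(np.int32)],1,shift=4)
    return m
def fit(obs,parts,p0):
    def cost(p):
        c=0
        for info,mask in obs:
            m=render(info,parts,p)>0; c+=(m^mask).sum()/max(1,mask.sum())
        return c
    best=None
    for st in ([.01,.01,.05],[-.006,.006,-.03]):
        s=np.vstack([p0]+[np.array(p0)+np.eye(3)[k]*st[k] for k in range(3)])
        r=minimize(cost,p0,method='Nelder-Mead',options=dict(initial_simplex=s,xatol=1e-4,fatol=1e-4))
        if best is None or r.fun<best.fun: best=r
        p0=best.x
    return best.x,best.fun
E
python3 - <<'E'
from h import *
O={'rail':[],'meter':[]}
ims={}
for c in ['scene','wrist','side']:
    i=manip.camera_info(c); ims[c]=(i,manip.camera(c))
    for q in O:
        r=manip.regions_of(q,c)
        if r: 
            print(c,q,r[0]['confidence'],r[0]['rect'],r[0]['mask'].sum())
            O[q].append((c,i,r[0]['mask']))
P={}
for q,parts,p0 in(('rail',RAIL,[.6934,-.011,.18]),('meter',meterpts(),[.556,.118,.26])):
    for sub in (['wrist'],['scene'],['wrist','scene','side']):
        ob=[(i,m) for c,i,m in O[q] if c in sub]
        if ob:
            x,f=fit(ob,parts,p0); print(q,sub,x.round(4),round(f,3)); P[q]=x
for c in('wrist','scene'):
    i,im=ims[c]; v=im.copy()
    for q,parts in(('rail',RAIL),('meter',meterpts())):
        for pt in parts:
            h=cv2.convexHull(proj(i,place(pt,P[q]))[:,::-1].astype(np.float32)).astype(int); cv2.polylines(v,[h],1,(0,255,0),1)
    save('fit_'+c,v)
E
```

```text
scene rail 0.61 [202.6, 205.7, 356.7, 331.0] 3723
scene meter 0.62 [268.5, 175.7, 329.3, 224.4] 1489
wrist rail 0.76 [243.6, 0.0, 387.8, 373.6] 12703
wrist meter 0.88 [134.3, 1.0, 271.6, 141.8] 12631
side rail 0.72 [287.1, 172.8, 368.9, 271.8] 1512
side meter 0.92 [239.0, 171.9, 282.4, 214.5] 1346
rail ['wrist'] [ 0.6935 -0.0092  0.2211] 0.096
rail ['scene'] [ 0.6917 -0.0082  0.225 ] 0.046
rail ['wrist', 'scene', 'side'] [ 0.6937 -0.0077  0.2195] 0.487
meter ['wrist'] [0.5594 0.1201 0.2613] 0.012
meter ['scene'] [0.5574 0.12   0.2697] 0.14
meter ['wrist', 'scene', 'side'] [0.5581 0.1213 0.259 ] 0.253
```

```bash
python3 -c "
import cv2,numpy as np
a=cv2.imread('pics/fit_wrist.png')[0:240,100:400];b=cv2.imread('pics/fit_scene.png')[160:340,190:370]
cv2.imwrite('pics/c.png',np.hstack([cv2.resize(a,(480,384)),cv2.resize(b,(320,384))[:,:320]]))"
```

```text
(no output)
```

View pics/c.png

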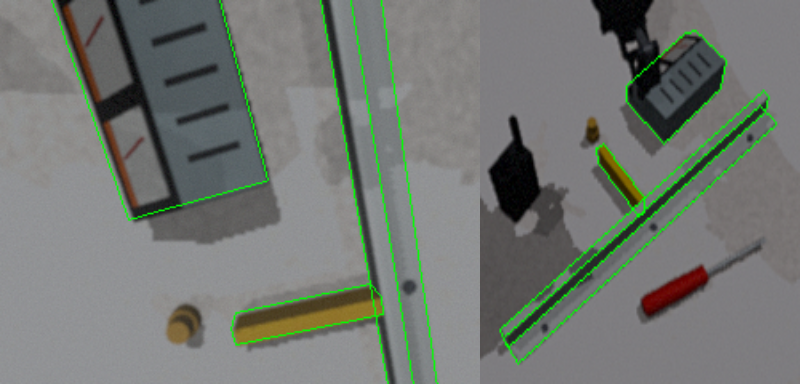

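{"api": "arm_command", "payload": {"moves": [[[0,0,-0.73,-0.51,0],[0,0,-0.73,-0.51,0],[0,0,-0.73,-0.51,0],[0,0,-0.73,-0.51,0],[0,0,-0.73,-0.51,0],[0,0,-0.73,-0.51,0],[0,0,-0.73,-0.51,0],[0,0,-0.73,-0.51,0]]]}}

```text
clock: 2.07
position: [0.4781, 0.1025, 0.304]
ee_rot: [0.5, 0.5, -0.5, 0.5]
ft_force: [1.1, 0.3, -0.5]
grip_width: 1.002
```

{"api": "arm_command", "payload": {"moves": [[[0,0,0,0,7.03],[0,0,0,0,7.03],[0,0,0,0,7.03],[0,0,0,0,7.03],[0,0,0,0,7.03],[0,0,0,0,7.03],[0,0,0,0,7.03],[0,0,0,0,7.03],[0,0,0,0,7.03],[0,0,0,0,7.03],[0,0,0,0,7.03],[0,0,0,0,0]]]}}

```text
clock: 3.07
position: [0.479, 0.102, 0.304]
ee_rot: [0.703, 0.076, -0.703, 0.076]
ft_force: [-1.3, -0.4, 1.4]
grip_width: 1.001
```

```bash
cat >> h.py <<'E'
from scipy.spatial.transform import Rotation as Rn
RP=np.array([.693,-.0085,.222])
def st():
    o=manip.get_obs(); R=Rn.from_quat(o['ee_rot']).as_matrix(); p=o['position']
    c,s=np.cos(RP[2]),np.sin(RP[2]); d=p[:2]-RP[:2]
    print('t',round(o['clock'],2),'pos',p.round(4),'railframe',np.round([c*d[0]+s*d[1],-s*d[0]+c*d[1]],4),'y-axis ang rel rail',np.degrees(np.arctan2(R[1,1],R[0,1])-RP[2]).round(2),'xaxis',R[:,0].round(3),'F',o['ft_force'].round(2),'w',o['grip_width'].round(3))
def torail(p):
    c,s=np.cos(RP[2]),np.sin(RP[2]); d=np.array(p[:2])-RP[:2]
    return np.array([c*d[0]+s*d[1],-s*d[0]+c*d[1],p[2]-RP[2]])
E
python3 - <<'E'
from h import *
st()
i=manip.camera_info('wrist'); im=manip.camera('wrist'); save('w1',im)
for q,parts,p0 in(('meter',meterpts(),[.559,.12,.262]),('rail',RAIL,RP)):
    r=manip.regions_of(q,'wrist')
    if r:
        x,f=fit([(i,r[0]['mask'])],parts,p0); print(q,x.round(4),torail(x).round(4),f)
E
```

```text
Traceback (most recent call last):
  File "h.py", line 47, in st
    print('t',round(o['clock'],2),'pos',p.round(4),'railframe',np.round([c*d[0]+s*d[1],-s*d[0]+c*d[1]],4),'y-axis ang rel rail',np.degrees(np.arctan2(R[1,1],R[0,1])-RP[2]).round(2),'xaxis',R[:,0].round(3),'F',o['ft_force'].round(2),'w',o['grip_width'].round(3))
                                                                                                                                                                                                                                            ^^^^^^^^^^^^^^^^^^^^^
AttributeError: 'float' object has no attribute 'round'
```

```bash
sed -i "s/o\['grip_width'\].round(3)/o['grip_width']/" h.py
cat > look.py <<'E'
import sys
from h import *
st(); n=sys.argv[1]; g=[float(a) for a in sys.argv[2:5]]; c=sys.argv[5] if len(sys.argv)>5 else 'wrist'
i=manip.camera_info(c); im=manip.camera(c); v=im.copy()
for q,parts,p0 in(('meter',meterpts(),g),('rail',RAIL,RP)):
    r=manip.regions_of(q,c)
    if r:
        x,f=fit([(i,r[0]['mask'])],parts,p0); print(q,x.round(4),'rail frame',torail(x).round(4),round(f,3))
        for pt in parts:
            cv2.polylines(v,[cv2.convexHull(proj(i,place(pt,x))[:,::-1].astype(np.float32)).astype(int)],1,(0,255,0),1)
    else: print(q,'none')
save(n,v)
E
python3 look.py w1 .559 .12 .262
```

```text
t 3.07 pos [0.479 0.102 0.304] railframe [-0.1844  0.1549] y-axis ang rel rail -90.4 xaxis [ 0.  0. -1.] F [-1.35 -0.37  1.36] w 1.0005499065313705
meter [0.5583 0.1197 0.2772] rail frame [-0.1032  0.1547  0.0552] 0.032
rail [ 0.6934 -0.0067  0.2319] rail frame [0.0008 0.0016 0.0099] 0.04
```

View pics/w1.png

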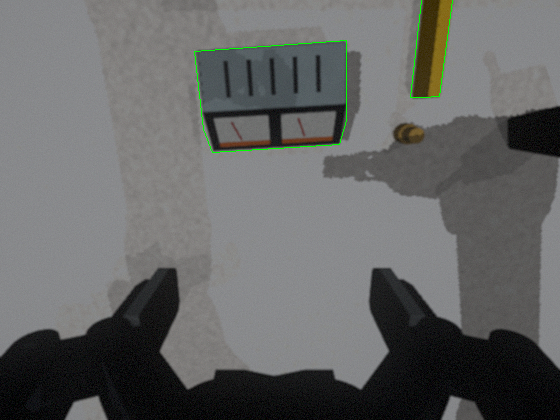

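The wrist view agrees with the first fit: the meter's front edge runs (213,150)–(342,143), centred ahead of the open fingers. Next I lower the hand in front of it.

{"api": "arm_command", "payload": {"moves": [[[0,0.9,0,0,0],[0,0.9,0,0,0],[0,0.9,0,0,0],[0,0.9,0,0,0],[0,0.9,0,0,0],[0,0.9,0,0,0],[0,0.9,0,0,0],[0,0.9,0,0,0],[0,0.9,0,0,0],[0,0.9,0,0,0],[0,0,0,0,0],[0,0,0,0,0]]]}}

```text
clock: 4.22
position: [0.4785, 0.1019, 0.0785]
ee_rot: [-0.702, -0.079, 0.703, -0.079]
ft_force: [1.3, 0.0, 0.3]
grip_width: 0.996
```

{"api": "arm_command", "payload": {"moves": [[[0,0,0,-0.3,0],[0,0,0,-0.3,0],[0,0,0,-0.3,0],[0,0,0,-0.2,0],[0,0,0,-0.2,0],[0,0,0,-0.2,0],[0,0,0,-0.2,0],[0,0,0,-0.2,0],[0,0,0,-0.2,0]]]}}

```text
clock: 4.97
position: [0.5306, 0.1135, 0.0789]
ee_rot: [-0.703, -0.078, 0.703, -0.078]
ft_force: [-2.7, -0.2, 2.4]
grip_width: 1.0
```

```bash
python3 look.py w2 .575 .123 .24; python3 look.py s2 .575 .123 .24 side
```

```text
t 4.97 pos [0.5306 0.1135 0.0789] railframe [-0.1315  0.1548] y-axis ang rel rail -90.05 xaxis [-0. -0. -1.] F [-2.71 -0.18  2.41] w 1.0002382106651964
meter [0.5873 0.1231 0.2211] rail frame [-0.0742  0.1516 -0.0009] 0.038
rail none
t 5.12 pos [0.5308 0.1137 0.0789] railframe [-0.1313  0.1549] y-axis ang rel rail -90.05 xaxis [ 0.001  0.    -1.   ] F [ 0.15  0.15 -1.13] w 1.0024376703872966
meter [0.5949 0.1305 0.1474] rail frame [-0.0651  0.1572 -0.0746] 0.493
rail [ 0.6949 -0.0015  0.2142] rail frame [ 0.0034  0.0064 -0.0078] 0.203
```

View pics/w2.png

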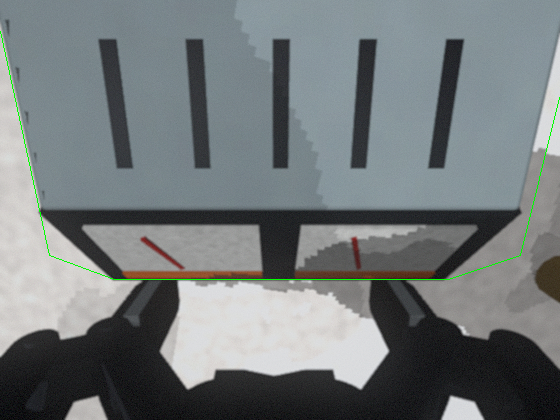

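View pics/s2.png

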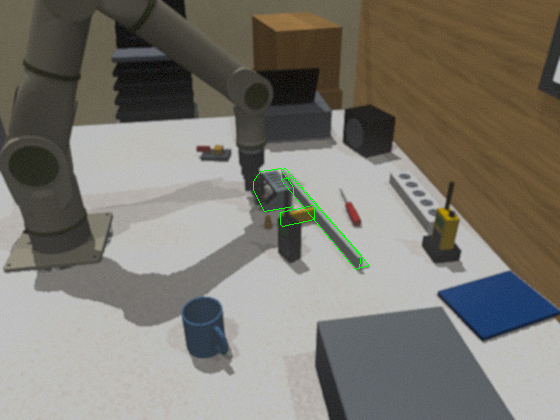

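The meter now sits square on both fingertips, with its front skirt at about row 280 in the wrist view and the pushing force near 2 N. About 29 mm remains to the rail.

{"api": "arm_command", "payload": {"moves": [[[0,0,0,-0.2,0],[0,0,0,-0.2,0],[0,0,0,-0.2,0],[0,0,0,-0.2,0],[0,0,0,-0.2,0],[0,0,0,0,0]]]}}

```text
clock: 5.77
position: [0.5558, 0.1193, 0.0791]
ee_rot: [0.703, 0.078, -0.702, 0.078]
ft_force: [-0.7, 0.2, 0.7]
grip_width: 0.998
```

{"api": "arm_command", "payload": {"moves": [[[0,0,0,-0.08,0],[0,0,0,-0.08,0],[0,0,0,0,0]]]}}

```text
clock: 6.02
position: [0.5588, 0.12, 0.079]
ee_rot: [0.703, 0.078, -0.703, 0.078]
ft_force: [0.1, 0.4, 0.5]
grip_width: 1.0
```

{"api": "arm_command", "payload": {"moves": [[[0,0,0,-0.06,0],[0,0,0,0,0]]]}}

```text
clock: 6.18
position: [0.5601, 0.1202, 0.0789]
ee_rot: [0.703, 0.078, -0.703, 0.078]
ft_force: [-0.9, -0.3, 0.1]
grip_width: 1.001
```

{"api": "arm_command", "payload": {"moves": [[[0,0,0,-0.06,0],[0,0,0,0,0]]]}}

```text
clock: 6.35
position: [0.5607, 0.1203, 0.0787]
ee_rot: [-0.702, -0.078, 0.704, -0.078]
ft_force: [-5.7, -2.2, 3.6]
grip_width: 0.995
```

{"api": "arm_command", "payload": {"moves": [[[0,0,0,-0.06,0],[0,0,0,0,0]]]}}

```text
clock: 6.52
position: [0.561, 0.1204, 0.0784]
ee_rot: [-0.701, -0.078, 0.705, -0.078]
ft_force: [-12.4, -2.5, 7.7]
grip_width: 1.002
```

{"api": "arm_command", "payload": {"moves": [[[0,0,0,-0.06,0],[0,0,0,0,0]]]}}

```text
clock: 6.68
position: [0.5612, 0.1205, 0.0781]
ee_rot: [-0.7, -0.078, 0.706, -0.079]
ft_force: [-19.4, -5.1, 11.6]
grip_width: 0.998
```

The force has risen to 19 N and forward travel has stopped, so the back is on the rail. I'll back off, lift and look.

{"api": "arm_command", "payload": {"moves": [[[0,0,0,0.3,0],[0,0,0,0.6,0],[0,0,0,0.8,0],[0,-0.9,0,0.5,0],[0,-1,0,0,0],[0,-1,0,0,0],[0,-1,0,0,0],[0,-1,0,0,0],[0,-1,0,0,0],[0,-1,0,0,0],[0,-0.5,0,0,0],[0,0,0,0,0]]]}}

```text
clock: 7.68
position: [0.5122, 0.1095, 0.2676]
ee_rot: [0.705, 0.078, -0.7, 0.078]
ft_force: [0.5, -0.7, 0.3]
grip_width: 0.998
```

```bash
python3 look.py w3 .615 .13 .222
```

```text
t 7.68 pos [0.5122 0.1095 0.2676] railframe [-0.1504  0.1549] y-axis ang rel rail -90.06 xaxis [ 0.007  0.002 -1.   ] F [ 0.48 -0.74  0.3 ] w 0.9979205650045107
meter [0.615  0.1306 0.224 ] rail frame [-0.0454  0.1529  0.002 ] 0.031
rail [ 0.6979 -0.0096  0.1519] rail frame [ 0.0045 -0.0022 -0.0701] 0.277
```

View pics/w3.png

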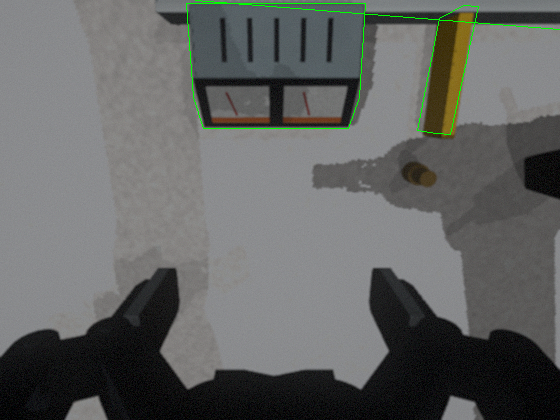

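The meter is flush with the rail at y' = 0.153, square to 0.1°, and needs 82 mm more towards the fin. I'll move round to its left end.

{"api": "arm_command", "payload": {"moves": [[[0.5,0,-0.49,-0.49,0],[0.5,0,-0.5,-0.49,0],[0.5,0,-0.5,-0.49,0],[0.5,0,-0.5,-0.49,0],[0.5,0,-0.5,-0.49,0],[0.5,0,-0.5,-0.49,0],[0.5,0,-0.49,-0.49,0],[0.5,0,-0.48,-0.49,0]]]}}

```text
clock: 8.5
position: [0.5846, 0.2279, 0.2621]
ee_rot: [-0.702, -0.078, 0.704, -0.078]
ft_force: [-0.1, -0.9, 0.6]
grip_width: 0.499
```

{"api": "arm_command", "payload": {"moves": [[[0.5,0,0,0,-7],[0.5,0,0,0,-7],[0.5,0,0,0,-7],[0.5,0,0,0,-7],[0.5,0,0,0,-7],[0.5,0,0,0,-7],[0.5,0,0,0,-7],[0.5,0,0,0,-7],[0.5,0,0,0,-7],[0.5,0,0,0,-7],[0.5,0,0,0,-7],[0.5,0,0,0,-7]]]}}

```text
clock: 9.5
position: [0.5842, 0.2271, 0.2622]
ee_rot: [0.468, 0.53, -0.469, 0.529]
ft_force: [0.0, 0.3, -0.1]
grip_width: 0.505
```

{"api": "arm_command", "payload": {"moves": [[[0.5,0,0,0,-6],[0.5,0,0,0,0],[0.5,0,0,0,0]]]}}

```text
clock: 9.75
position: [0.5844, 0.227, 0.2627]
ee_rot: [0.442, 0.552, -0.443, 0.551]
ft_force: [-0.5, -0.1, -0.5]
grip_width: 0.506
```

```bash
python3 look.py w4 .615 .13 .222
```

```text
t 9.75 pos [0.5844 0.227  0.2627] railframe [-0.0541  0.2537] y-axis ang rel rail -0.24 xaxis [-0.002 -0.    -1.   ] F [-0.54 -0.1  -0.48] w 0.5057159063604524
meter [0.6152 0.1311 0.2335] rail frame [-0.0451  0.1533  0.0115] 0.123
rail [ 0.6954 -0.0089  0.2319] rail frame [ 0.0023 -0.001   0.0099] 3.354
```

View pics/w4.png

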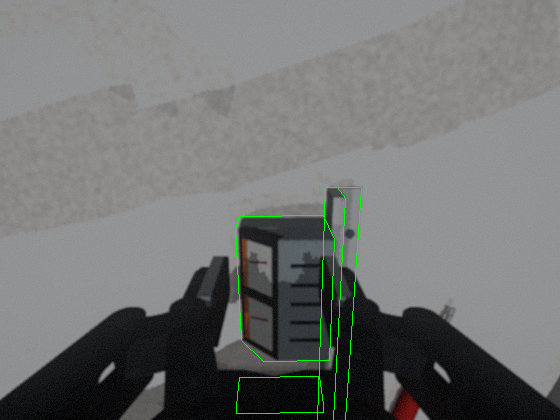

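{"api": "arm_command", "payload": {"moves": [[[0.5,0.9,0,0,0],[0.5,0.9,0,0,0],[0.5,0.9,0,0,0],[0.5,0.9,0,0,0],[0.5,0.9,0,0,0],[0.5,0.9,0,0,0],[0.5,0.9,0,0,0],[0.5,0.9,0,0,0],[0.5,0,0,0,0]]]}}

```text
clock: 10.65
position: [0.5823, 0.2261, 0.0793]
ee_rot: [0.44, 0.553, -0.444, 0.551]
ft_force: [-1.4, -0.6, -0.6]
grip_width: 0.501
```

{"api": "arm_command", "payload": {"moves": [[[0.5,0,0,0.3,0],[0.5,0,0,0.3,0],[0.5,0,0,0.2,0],[0.5,0,0,0.2,0],[0.5,0,0,0.2,0],[0.5,0,0,0.2,0],[0.5,0,0,0.2,0],[0.5,0,0,0.2,0],[0.5,0,0,0.2,0],[0.5,0,0,0.2,0],[0.5,0,0,0,0]]]}}

```text
clock: 11.57
position: [0.5971, 0.1719, 0.0838]
ee_rot: [0.442, 0.552, -0.442, 0.552]
ft_force: [-0.6, 0.1, -0.1]
grip_width: 0.505
```

```bash
python3 look.py w5 .62 .11 .222; python3 look.py s5 .62 .11 .222 scene
```

```text
t 11.57 pos [0.5971 0.1719 0.0838] railframe [-0.0538  0.1971] y-axis ang rel rail -0.14 xaxis [ 0.    -0.001 -1.   ] F [-0.59  0.12 -0.12] w 0.5051740339540803
meter [ 0.6161  0.0766 -0.2282] rail frame [-0.0563  0.0999 -0.4502] 1.359
rail [ 0.695  -0.0083  0.2286] rail frame [ 0.002  -0.0002  0.0066] 0.653
t 11.72 pos [0.5967 0.1731 0.0837] railframe [-0.054   0.1984] y-axis ang rel rail -0.08 xaxis [-0.    -0.001 -1.   ] F [-0.68 -0.02 -0.02] w 0.49850831087703523
meter [0.6175 0.1007 0.2394] rail frame [-0.0496  0.1232  0.0174] 0.196
rail [ 0.6926 -0.0061  0.2294] rail frame [0.0001 0.0024 0.0074] 0.066
```

View pics/w5.png

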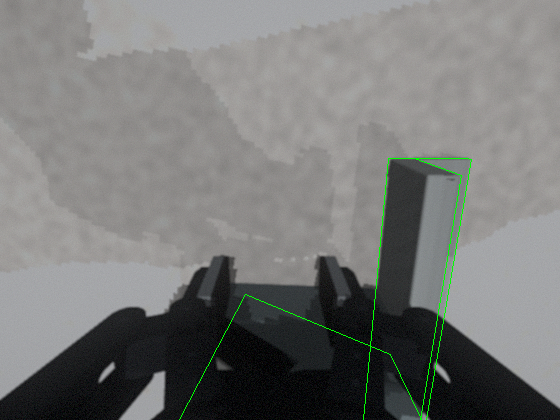

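View pics/s5.png

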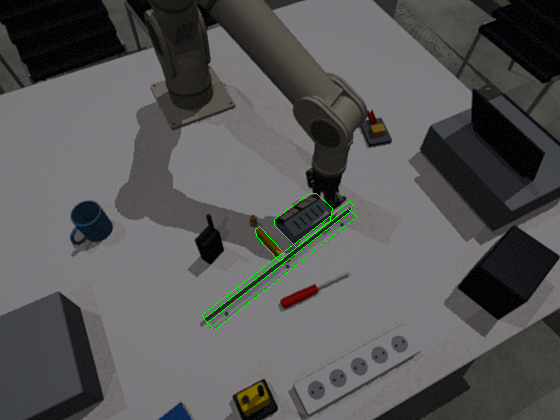

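The meter is sliding along the rail (now centred near (303,217) in the scene view). About 50 mm is left to the fin.

{"api": "arm_command", "payload": {"moves": [[[0.5,0,0,0.2,0],[0.5,0,0,0.2,0],[0.5,0,0,0.2,0],[0.5,0,0,0.2,0],[0.5,0,0,0.2,0],[0.5,0,0,0.2,0],[0.5,0,0,0.2,0],[0.5,0,0,0.2,0],[0.5,0,0,0.16,0],[0.5,0,0,0,0]]]}}

```text
clock: 12.7
position: [0.6067, 0.1292, 0.0839]
ee_rot: [0.442, 0.552, -0.442, 0.552]
ft_force: [0.0, -0.3, -0.9]
grip_width: 0.499
```

{"api": "arm_command", "payload": {"moves": [[[0.5,0,0,0.06,0],[0.5,0,0,0.06,0],[0.5,0,0,0,0]]]}}

```text
clock: 12.95
position: [0.607, 0.1278, 0.084]
ee_rot: [0.442, 0.552, -0.442, 0.552]
ft_force: [0.2, 0.2, -0.0]
grip_width: 0.503
```

{"api": "arm_command", "payload": {"moves": [[[0.5,0,0,0.06,0],[0.5,0,0,0,0]]]}}

```text
clock: 13.12
position: [0.6073, 0.1265, 0.084]
ee_rot: [0.442, 0.552, -0.442, 0.552]
ft_force: [-0.3, 1.1, -0.0]
grip_width: 0.503
```

{"api": "arm_command", "payload": {"moves": [[[0.5,0,0,0.06,0],[0.5,0,0,0,0]]]}}

```text
clock: 13.28
position: [0.6072, 0.1263, 0.084]
ee_rot: [0.442, 0.553, -0.441, 0.552]
ft_force: [-2.6, 5.9, 0.2]
grip_width: 0.5
```

```bash
python3 -c "
from h import *
st()"
```

```text
t 13.28 pos [0.6072 0.1263 0.084 ] railframe [-0.054   0.1503] y-axis ang rel rail 0.03 xaxis [-0.001  0.002 -1.   ] F [-2.58  5.87  0.23] w 0.49997568655799746
```

{"api": "arm_command", "payload": {"moves": [[[0.5,0,0,0.06,0],[0.5,0,0,0,0]]]}}

```text
clock: 13.45
position: [0.6071, 0.1261, 0.084]
ee_rot: [0.442, 0.554, -0.44, 0.552]
ft_force: [-3.7, 8.4, 0.3]
grip_width: 0.504
```

{"api": "arm_command", "payload": {"moves": [[[0.5,0,0,0.06,0],[0.5,0,0,0,0]]]}}

```text
clock: 13.62
position: [0.607, 0.1259, 0.084]
ee_rot: [0.441, 0.554, -0.44, 0.552]
ft_force: [-6.0, 12.7, 2.5]
grip_width: 0.498
```

{"api": "arm_command", "payload": {"moves": [[[0.5,0,0,-0.3,0],[0.5,0,0,-0.5,0],[0.5,0,0,-0.7,0],[0.5,-0.9,0,-0.4,0],[0,-1,0,0,0],[0,-1,0,0,0],[0,-1,0,0,0],[0,-1,0,0,0],[0,-1,0,0,0],[0,-1,0,0,0],[0,-1,0,0,0],[0,0,0,0,0]]]}}

```text
clock: 14.62
position: [0.5993, 0.1692, 0.2872]
ee_rot: [0.444, 0.55, -0.44, 0.554]
ft_force: [0.9, 0.8, 0.4]
grip_width: 0.995
```

```bash
python3 look.py w6 .63 .05 .222; python3 look.py s6 .63 .05 .222 scene
```

```text
t 14.62 pos [0.5993 0.1692 0.2872] railframe [-0.0523  0.1939] y-axis ang rel rail -0.07 xaxis [ 0.008  0.002 -1.   ] F [0.89 0.8  0.42] w 0.9952303332479033
meter [0.63   0.0516 0.1924] rail frame [-0.0482  0.0725 -0.0296] 0.042
rail [ 0.6935 -0.0097  0.2206] rail frame [ 0.0002 -0.0013 -0.0014] 0.709
t 14.77 pos [0.5977 0.1683 0.2811] railframe [-0.054   0.1934] y-axis ang rel rail -0.06 xaxis [ 0. -0. -1.] F [ 0.78 -0.25 -0.76] w 0.9938315109825193
meter [0.6221 0.0579 0.1659] rail frame [-0.0545  0.0804 -0.0561] 0.242
rail [ 0.6909 -0.0083  0.2274] rail frame [-0.002   0.0007  0.0054] 0.05
```

View pics/w6.png

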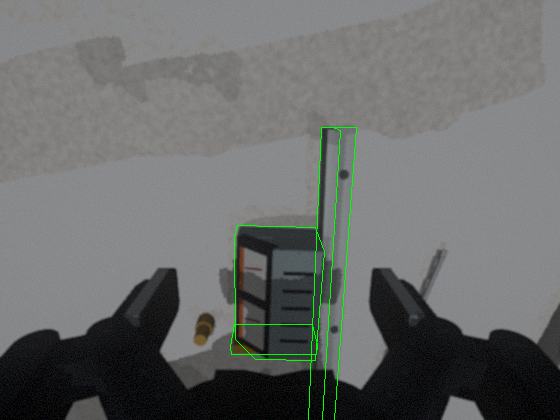

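View pics/s6.png

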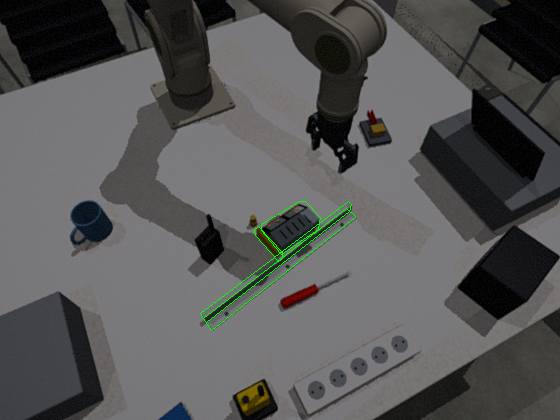

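The pushing is done, but the fits disagree on yaw (−0.03 to −0.05), which could mean a slight gap at the right back corner. I'll look from the front and press it square there.

{"api": "arm_command", "payload": {"moves": [[[0.3,0,-0.4,0.54,0],[0.3,0,-0.4,0.54,0],[0.3,0,-0.4,0.54,0],[0.3,0,-0.4,0.54,0],[0.3,0,-0.4,0.54,0],[0.3,0,-0.4,0.54,0],[0.3,0,-0.4,0.54,0],[0.3,0,-0.4,0.54,0]]]}}

```text
clock: 15.58
position: [0.5428, 0.0445, 0.2805]
ee_rot: [0.441, 0.552, -0.442, 0.552]
ft_force: [0.2, 0.0, -0.3]
grip_width: 0.695
```

{"api": "arm_command", "payload": {"moves": [[[0.3,0,0,0,7],[0.3,0,0,0,7],[0.3,0,0,0,7],[0.3,0,0,0,7],[0.3,0,0,0,7],[0.3,0,0,0,7],[0.3,0,0,0,7],[0.3,0,0,0,7],[0.3,0,0,0,7],[0.3,0,0,0,7],[0.3,0,0,0,7],[0.3,0,0,0,7]]]}}

```text
clock: 16.58
position: [0.5432, 0.0452, 0.2805]
ee_rot: [-0.698, -0.113, 0.699, -0.113]
ft_force: [0.5, 0.1, -0.1]
grip_width: 0.701
```

{"api": "arm_command", "payload": {"moves": [[[0.3,0,0,0,6],[0.3,0,0,0,0],[0.3,0,0,0,0]]]}}

```text
clock: 16.83
position: [0.5433, 0.0453, 0.2807]
ee_rot: [-0.702, -0.079, 0.703, -0.079]
ft_force: [0.4, 0.5, -1.1]
grip_width: 0.698
```

```bash
python3 look.py w7 .633 .05 .222
```

```text
t 16.83 pos [0.5433 0.0453 0.2807] railframe [-0.1342  0.0854] y-axis ang rel rail -89.85 xaxis [-0.001 -0.    -1.   ] F [ 0.37  0.52 -1.07] w 0.697712998223088
meter [0.6299 0.0527 0.1876] rail frame [-0.0481  0.0736 -0.0344] 0.035
rail [ 0.6939 -0.0096  0.2222] rail frame [ 0.0007 -0.0012  0.0002] 0.168
```

View pics/w7.png

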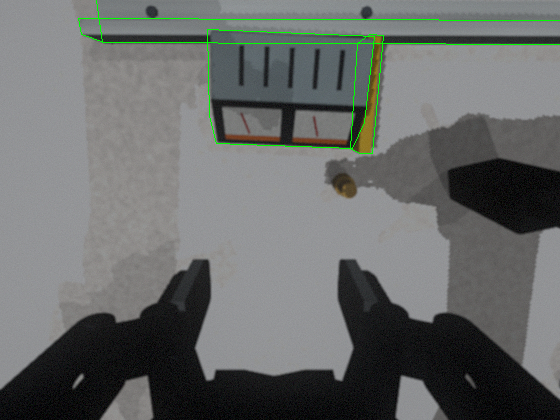

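The view confirms it: the meter is turned −2° and its right back corner, near (380,37), is off the rail. I'll press it square from the front.

{"api": "arm_command", "payload": {"moves": [[[0.3,0.89,0,0,0],[0.3,0.89,0,0,0],[0.3,0.89,0,0,0],[0.3,0.89,0,0,0],[0.3,0.89,0,0,0],[0.3,0.89,0,0,0],[0.3,0.89,0,0,0],[0.3,0.89,0,0,0],[0.3,0.89,0,0,0],[0.3,0,0,0,0]]]}}

```text
clock: 17.82
position: [0.5411, 0.0449, 0.0772]
ee_rot: [-0.7, -0.079, 0.705, -0.079]
ft_force: [-1.3, -0.1, -0.4]
grip_width: 0.696
```

{"api": "arm_command", "payload": {"moves": [[[0.3,0,0,-0.2,0],[0.3,0,0,-0.2,0],[0.3,0,0,-0.2,0],[0.3,0,0,-0.2,0],[0.3,0,0,-0.2,0],[0.3,0,0,-0.1,0],[0.3,0,0,-0.1,0],[0.3,0,0,-0.1,0],[0.3,0,0,-0.04,0],[0.3,0,0,0,0]]]}}

```text
clock: 18.65
position: [0.576, 0.0522, 0.0809]
ee_rot: [-0.702, -0.078, 0.703, -0.078]
ft_force: [-2.9, -2.9, 0.1]
grip_width: 0.7
```

{"api": "arm_command", "payload": {"moves": [[[0.3,0,0,-0.06,0],[0.3,0,0,0,0]]]}}

```text
clock: 18.82
position: [0.5762, 0.0523, 0.0807]
ee_rot: [-0.701, -0.078, 0.704, -0.078]
ft_force: [-9.7, -3.8, 6.4]
grip_width: 0.704
```

```bash
python3 -c "
from h import *
st(); save('w8',manip.camera('wrist'))"
```

```text
t 18.82 pos [0.5762 0.0523 0.0807] railframe [-0.1005  0.085 ] y-axis ang rel rail -90.07 xaxis [-0.004 -0.001 -1.   ] F [-9.69 -3.85  6.38] w 0.7035911649507044
```

View pics/w8.png

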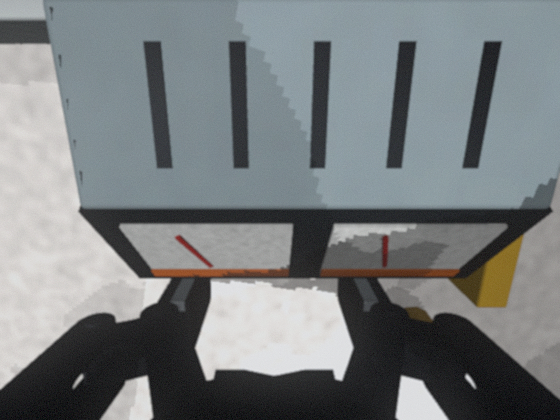

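{"api": "arm_command", "payload": {"moves": [[[0.3,0,0,-0.06,0],[0.3,0,0,0,0]]]}}

```text
clock: 19.03
position: [0.5764, 0.0524, 0.0804]
ee_rot: [-0.7, -0.078, 0.705, -0.078]
ft_force: [-15.5, -4.2, 10.2]
grip_width: 0.699
```

{"api": "arm_command", "payload": {"moves": [[[0.3,0,0,0.3,0],[0.3,0,0,0.5,0],[0.3,0,0,0.5,0],[0.3,-0.9,0,0.1,0],[0.3,-1,0,0,0],[0.3,-1,0,0,0],[0.3,-1,0,0,0],[0.3,-1,0,0,0],[0.3,-1,0,0,0],[0.3,-1,0,0,0],[0.3,-1,0,0,0],[0.3,0,0,0,0]]]}}

```text
clock: 20.03
position: [0.5469, 0.0463, 0.2842]
ee_rot: [0.706, 0.078, -0.7, 0.078]
ft_force: [0.4, 0.7, 0.5]
grip_width: 0.702
```

```bash
python3 look.py w9 .633 .05 .222
```

```text
t 20.03 pos [0.5469 0.0463 0.2842] railframe [-0.1305  0.0856] y-axis ang rel rail -90.03 xaxis [ 0.009  0.001 -1.   ] F [0.42 0.72 0.53] w 0.7015824063222714
meter [0.6331 0.053  0.2206] rail frame [-0.0449  0.0732 -0.0014] 0.031
rail [ 0.6931 -0.0086  0.2222] rail frame [ 0.0001 -0.0001  0.0002] 0.203
```

View pics/w9.png

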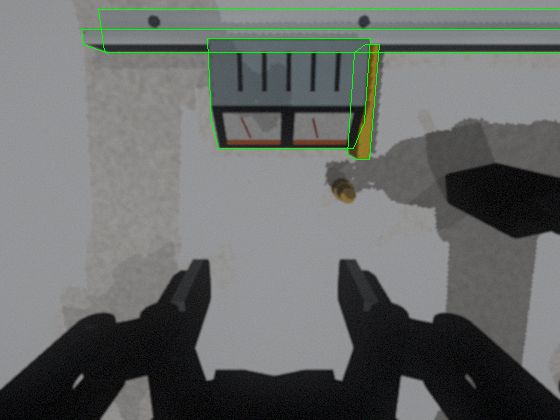

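The meter is now flush and square. It sits about 2 mm from the fin (y' 0.073 against 0.071), so it gets one gentle nudge on the left end.

{"api": "arm_command", "payload": {"moves": [[[0.5,0,-0.5,-0.34,0],[0.5,0,-0.5,-0.34,0],[0.5,0,-0.5,-0.34,0],[0.5,0,-0.5,-0.34,0],[0.5,0,-0.5,-0.34,0],[0.5,0,-0.5,-0.34,0],[0.5,0,-0.5,-0.34,0],[0.5,0,-0.5,-0.34,0]]]}}

```text
clock: 20.85
position: [0.5898, 0.1593, 0.2782]
ee_rot: [-0.703, -0.078, 0.703, -0.078]
ft_force: [1.1, -0.3, 0.5]
grip_width: 0.5
```

{"api": "arm_command", "payload": {"moves": [[[0.5,0,0,0,-7],[0.5,0,0,0,-7],[0.5,0,0,0,-7],[0.5,0,0,0,-7],[0.5,0,0,0,-7],[0.5,0,0,0,-7],[0.5,0,0,0,-7],[0.5,0,0,0,-7],[0.5,0,0,0,-7],[0.5,0,0,0,-7],[0.5,0,0,0,-7],[0.5,0,0,0,-7]]]}}

```text
clock: 21.85
position: [0.5897, 0.1587, 0.2785]
ee_rot: [0.468, 0.53, -0.468, 0.53]
ft_force: [-0.0, -0.1, 0.5]
grip_width: 0.502
```

{"api": "arm_command", "payload": {"moves": [[[0.5,0,0,0,-6],[0.5,0,0,0,0],[0.5,0,0,0,0]]]}}

```text
clock: 22.1
position: [0.5896, 0.1584, 0.2785]
ee_rot: [0.443, 0.551, -0.443, 0.551]
ft_force: [0.2, -0.3, -0.4]
grip_width: 0.5
```

```bash
python3 -c "
from h import *
st()"
```

```text
t 22.1 pos [0.5896 0.1584 0.2785] railframe [-0.0641  0.1856] y-axis ang rel rail -0.24 xaxis [-0.  0. -1.] F [ 0.19 -0.31 -0.37] w 0.500047548086113
```

{"api": "arm_command", "payload": {"moves": [[[0.5,0.87,0,0,0],[0.5,0.87,0,0,0],[0.5,0.87,0,0,0],[0.5,0.87,0,0,0],[0.5,0.87,0,0,0],[0.5,0.87,0,0,0],[0.5,0.87,0,0,0],[0.5,0.87,0,0,0],[0.5,0.87,0,0,0],[0.5,0,0,0,0]]]}}

```text
clock: 22.93
position: [0.5873, 0.1575, 0.0786]
ee_rot: [0.441, 0.553, -0.445, 0.55]
ft_force: [-0.8, -1.6, -0.1]
grip_width: 0.497
```

{"api": "arm_command", "payload": {"moves": [[[0.5,0,0,0.3,0],[0.5,0,0,0.3,0],[0.5,0,0,0.3,0],[0.5,0,0,0.2,0],[0.5,0,0,0.2,0],[0.5,0,0,0.08,0],[0.5,0,0,0,0]]]}}

```text
clock: 23.52
position: [0.5973, 0.124, 0.0834]
ee_rot: [0.442, 0.552, -0.442, 0.552]
ft_force: [-0.0, 0.0, 0.5]
grip_width: 0.499
```

{"api": "arm_command", "payload": {"moves": [[[0.5,0,0,0.08,0],[0.5,0,0,0.08,0],[0.5,0,0,0,0]]]}}

```text
clock: 23.77
position: [0.5972, 0.1232, 0.0832]
ee_rot: [0.442, 0.553, -0.44, 0.552]
ft_force: [-2.5, 7.2, 2.3]
grip_width: 0.501
```

```bash
python3 -c "
from h import *
st()"
```

```text
t 23.77 pos [0.5972 0.1232 0.0832] railframe [-0.0645  0.1495] y-axis ang rel rail 0.11 xaxis [-0.     0.003 -1.   ] F [-2.53  7.15  2.32] w 0.5013043628199246
```

{"api": "arm_command", "payload": {"moves": [[[0.5,0,0,0.08,0],[0.5,0,0,0.06,0],[0.5,0,0,0,0]]]}}

```text
clock: 24.02
position: [0.5971, 0.1227, 0.0833]
ee_rot: [0.441, 0.555, -0.439, 0.552]
ft_force: [-5.8, 15.6, 3.4]
grip_width: 0.498
```

{"api": "arm_command", "payload": {"moves": [[[0.5,0,0,-0.3,0],[0.5,0,0,-0.5,0],[0.5,0,0,-0.7,0],[0.5,-0.9,0,0,0],[0.5,-1,0,0,0],[0.5,-1,0,0,0],[0.5,-1,0,0,0],[0.5,-1,0,0,0],[0.5,-1,0,0,0],[0.5,-1,0,0,0],[0.5,-1,0,0,0],[0.5,0,0,0,0]]]}}

```text
clock: 25.02
position: [0.5917, 0.1548, 0.2859]
ee_rot: [0.444, 0.55, -0.44, 0.554]
ft_force: [0.8, 0.4, 1.0]
grip_width: 0.503
```

{"api": "arm_command", "payload": {"moves": [[[0.3,0,-0.34,0.49,0],[0.3,0,-0.34,0.49,0],[0.3,0,-0.34,0.49,0],[0.3,0,-0.34,0.49,0],[0.3,0,-0.34,0.49,0],[0.3,0,-0.34,0.49,0],[0.3,0,-0.34,0.49,0],[0.3,0,-0.34,0.49,0]]]}}

```text
clock: 25.68
position: [0.5443, 0.041, 0.2793]
ee_rot: [0.442, 0.552, -0.443, 0.551]
ft_force: [0.2, -0.7, -1.0]
grip_width: 0.7
```

{"api": "arm_command", "payload": {"moves": [[[0.3,0,0,0,7],[0.3,0,0,0,7],[0.3,0,0,0,7],[0.3,0,0,0,7],[0.3,0,0,0,7],[0.3,0,0,0,7],[0.3,0,0,0,7],[0.3,0,0,0,7],[0.3,0,0,0,7],[0.3,0,0,0,7],[0.3,0,0,0,7],[0.3,0,0,0,7]]]}}

```text
clock: 26.68
position: [0.5446, 0.0417, 0.2793]
ee_rot: [-0.698, -0.112, 0.699, -0.112]
ft_force: [0.4, 0.5, -1.0]
grip_width: 0.699
```

{"api": "arm_command", "payload": {"moves": [[[0.3,0,0,0,6],[0.3,0,0,0,0],[0.3,0,0,0,0]]]}}

```text
clock: 26.93
position: [0.5449, 0.0422, 0.2797]
ee_rot: [-0.702, -0.079, 0.703, -0.079]
ft_force: [-0.2, 0.3, -0.5]
grip_width: 0.694
```

```bash
python3 look.py w10 .633 .05 .222
```

```text
t 26.93 pos [0.5449 0.0422 0.2797] railframe [-0.1333  0.0821] y-axis ang rel rail -89.92 xaxis [-0.001 -0.    -1.   ] F [-0.21  0.32 -0.52] w 0.6935921977019441
meter [0.6328 0.0514 0.2225] rail frame [-0.0456  0.0717  0.0005] 0.031
rail [ 0.6938 -0.0096  0.2202] rail frame [ 0.0006 -0.0012 -0.0018] 0.246
```

View pics/w10.png

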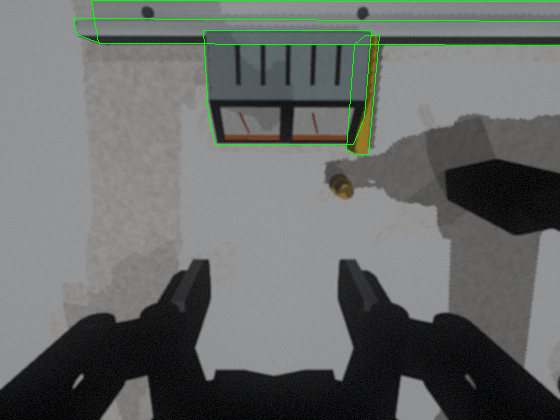

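It's now within 0.7 mm and square. One last light press from the front will settle the back on the rail, then the hand withdraws.

{"api": "arm_command", "payload": {"moves": [[[0.3,0.89,0,0,0],[0.3,0.89,0,0,0],[0.3,0.89,0,0,0],[0.3,0.89,0,0,0],[0.3,0.89,0,0,0],[0.3,0.89,0,0,0],[0.3,0.89,0,0,0],[0.3,0.89,0,0,0],[0.3,0.87,0,0,0],[0.3,0,0,0,0]]]}}

```text
clock: 27.92
position: [0.5431, 0.0427, 0.0767]
ee_rot: [-0.7, -0.079, 0.705, -0.079]
ft_force: [-1.4, -0.1, 0.0]
grip_width: 0.7
```

{"api": "arm_command", "payload": {"moves": [[[0.3,0,0,-0.2,0],[0.3,0,0,-0.2,0],[0.3,0,0,-0.2,0],[0.3,0,0,-0.2,0],[0.3,0,0,-0.2,0],[0.3,0,0,-0.1,0],[0.3,0,0,-0.1,0],[0.3,0,0,-0.06,0],[0.3,0,0,-0.04,0],[0.3,0,0,0,0]]]}}

```text
clock: 28.75
position: [0.5766, 0.0501, 0.0804]
ee_rot: [-0.702, -0.078, 0.703, -0.078]
ft_force: [-5.5, -1.2, 2.9]
grip_width: 0.701
```

{"api": "arm_command", "payload": {"moves": [[[0.3,0,0,-0.06,0],[0.3,0,0,0,0]]]}}

```text
clock: 28.92
position: [0.5768, 0.0501, 0.0801]
ee_rot: [-0.701, -0.078, 0.705, -0.078]
ft_force: [-11.5, -2.2, 7.6]
grip_width: 0.698
```

{"api": "arm_command", "payload": {"moves": [[[0.3,0,0,-0.04,0],[0.3,0,0,0,0]]]}}

```text
clock: 29.08
position: [0.5769, 0.0501, 0.0799]
ee_rot: [-0.7, -0.078, 0.705, -0.078]
ft_force: [-16.2, -4.5, 10.0]
grip_width: 0.698
```

{"api": "arm_command", "payload": {"moves": [[[0.3,0,0,0.3,0],[0.3,0,0,0.5,0],[0.3,0,0,0.5,0],[0.3,-0.9,0,0.1,0],[0.3,-1,0,0,0],[0.3,-1,0,0,0],[0.3,-1,0,0,0],[0.3,-1,0,0,0],[0.3,-1,0,0,0],[0.3,-1,0,0,0],[0.3,-1,0,0,0],[0.3,0,0,0,0]]]}}

```text
clock: 30.08
position: [0.5473, 0.0436, 0.2836]
ee_rot: [0.706, 0.078, -0.7, 0.078]
ft_force: [0.2, 0.0, -0.5]
grip_width: 0.699
```

```bash
python3 look.py w11 .633 .05 .222;  python3 - <<'E'
from h import *
i=manip.camera_info('scene'); im=manip.camera('scene'); save('s11',im)
for q in ['handheld','adapter','mug','key','driver']:
    for r in manip.pinpoint(q,'scene')[:1]: print(q,r['confidence'],onplane(i,r['pixel']).round(4))
E
```

```text
t 30.08 pos [0.5473 0.0436 0.2836] railframe [-0.1307  0.0829] y-axis ang rel rail -90.05 xaxis [ 0.009  0.001 -1.   ] F [ 0.22  0.   -0.52] w 0.6991273928487238
meter none
rail [ 0.694  -0.0106  0.225 ] rail frame [ 0.0005 -0.0022  0.003 ] 0.249
handheld 0.96 [ 0.5914 -0.1642  0.    ]
adapter 0.66 [ 0.5651 -0.032   0.    ]
mug 0.57 [ 0.3788 -0.4335  0.    ]
key 0.95 [0.4258 0.4686 0.    ]
driver 0.58 [0.8088 0.0403 0.    ]
```

View pics/w11.png

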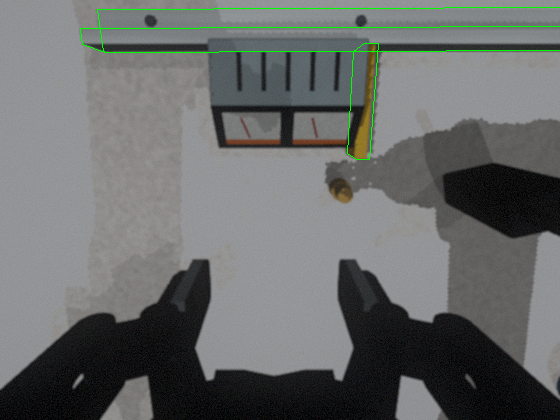

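View pics/s11.png

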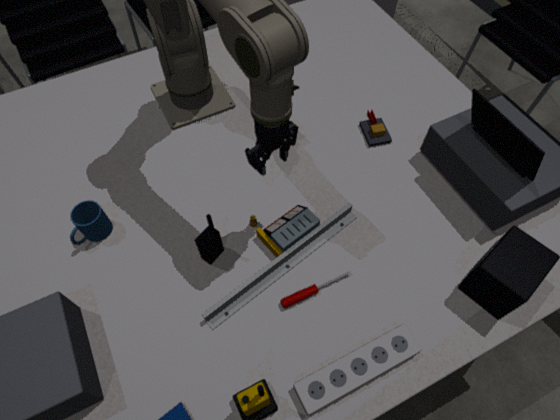

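```bash
python3 look.py w12 .633 .05 .222; python3 look.py s12 .633 .05 .222 scene
```

```text
t 30.53 pos [0.5453 0.0431 0.2774] railframe [-0.1327  0.0829] y-axis ang rel rail -90.05 xaxis [-0.001 -0.    -1.   ] F [-0.41 -0.    0.17] w 0.6976736189490272
meter [0.6329 0.0501 0.2221] rail frame [-0.0458  0.0704  0.0001] 0.04
rail [ 0.6942 -0.009   0.2218] rail frame [ 0.001  -0.0007 -0.0002] 0.217
t 30.68 pos [0.5455 0.0432 0.2779] railframe [-0.1325  0.0829] y-axis ang rel rail -90.05 xaxis [-0.  0. -1.] F [-1.03  0.72 -0.23] w 0.7005164933251272
meter [0.6285 0.0548 0.2192] rail frame [-0.049   0.0759 -0.0028] 0.272
rail [ 0.6914 -0.008   0.2289] rail frame [-0.0015  0.0008  0.0069] 0.073
```

```bash
python3 -c "
import cv2,numpy as np
a=cv2.imread('pics/w11.png')[20:180,190:400];b=cv2.imread('pics/s11.png')[190:290,230:361]
cv2.imwrite('pics/z.png',np.vstack([cv2.resize(a,(390,297),interpolation=2),cv2.resize(b,(390,298),interpolation=2)]))"
```

```text
(no output)
```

View pics/z.png

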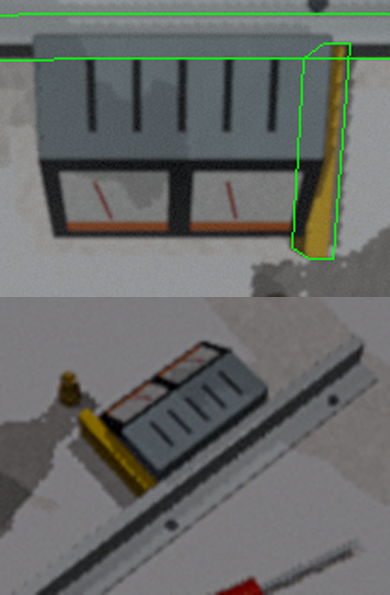

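```bash
python3 -c "
from workcell import manip
print(manip.hand_in())"
```

```text
the job is handed in; nothing more can be done
None
```

I pushed the meter back to the rail with the open fingertips, slid it along to the left side of the fin, and handed the job in at about 31 s.

- **Correction on the way:** the first slide along the rail left the meter turned about 2°. I pressed it square from the front, nudged its left end against the fin (15.6 N at the end), and pressed the front once more. The forces I read stayed at about 23 N or less.
- **Last wrist-camera check:** the meter stood 45.8 mm in front of the stop face and 70.4 mm left of the rail's middle, square to within 0.1°. Home is 45 and 71 mm, so this is within the calibration error.
- **Checks that disagreed:** the network missed the meter in one wrist picture, and a repeat found it. The scene-camera fit of the meter was poor and read about 4–5 mm off. I trusted the wrist fit and the firm contact felt against both stops.
- **Other objects:** the other five things read within about 5 mm of their first positions, which is network noise, and none looks moved in the pictures. The hand ended raised at z = 0.28 m, with nothing in contact.

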